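# Change a paper trimmer's width stop over to the other keeper

### The arm

A 7-joint arm with a two-finger parallel gripper is mounted at the origin on the work surface. World frame = base frame: x ahead of the robot, y to its left, z up, the work surface at z = 0. Lengths are in m, angles in rad, forces in N, time in s.
With the tool pointing down it reaches from about 0.4 to 0.85 m from the base axis. Payload 6.9 kg.
Tool frame: the origin (TCP) lies on the mounting face of the last link; the fingertips stand 173 mm ahead of it and the grasp point (between the pads) lies 155 mm ahead of it; z points along the fingers, y is the line along which they close (so a half turn about z gives the same grasp; the last joint's range is limited). The gripper opens to 85 mm and grips with 20 to 120 N. Pads are 22 mm wide; open, the fingers measure 114 mm over their backs; the gripper's body (76 mm by 85 mm) begins 54 mm behind the grasp point. The pads swing forward as they close: fully open they stand 13 mm farther back than shut.
Start: joints at [-1.145, 0.507, -0.238, 1.5, 0.126, 1.149, -0.155], TCP at [0.197, 0.593, 0.405] pointing down, gripper open.
Joint ranges: [-3.08, 3.08], [-0.24, 2.05], [-1.43, 1.35], [0, 2.5], [-1.52, 4.66], [0.17, 1.96], [-2.89, 2.89]. Speed limits (rad/s): [2.39, 2.39, 3.14, 3.14, 3.14, 3.14, 3.14].

### API

Orientations are given as a unit quaternion [x, y, z, w].
In Python, from workcell import env gives the robot as it stands. The module is installed in compiled form; this text tells all that it offers. Calls block until the motion is done:
- env.goto(position, orientation): joint-space move of the TCP to a pose.
- env.move_l(position, v=0.15, ori=None): straight line of the TCP; ori=None keeps the orientation; v is the mean speed in m/s.
- env.set_joints(angles): joint-space move.
- env.move_gripper(opening, force=None): finger opening in m; force is the grip in N (None keeps the last); returns when the fingers have stopped.
- env.wait(seconds).
- env.ik(position, orientation): joint angles nearest the present ones, or None.
- env.get_obs(): the state.
- env.grab_frame(name): name is "side" or "top"; returns a dict with "color" (480x640x3 uint8, red, green, blue), "z_map" (480x640 float32, m along the optical axis (not along the pixel's ray), 0 where there is no reading), "camera_matrix" (3x3 intrinsics, pixels), "k1" (the pictures are not rectified: a ray, as slopes to the right and down, at radius r is drawn at 1 + k1 r^2 times it, then the intrinsics apply), "pose" (4x4, takes a point from camera to world coordinates). Camera axes: x right, y down, z forward; pixel columns grow to the right and rows downward; lengths in m; the calibration is good to about 2 mm. A picture is of the moment at which its call begins.
A pose or a line that the arm cannot do raises env.PlanningError and nothing moves.
- env.job_done(): hands the job in; it is judged then, once.
Trained networks look in the newest picture that a camera, given by its name, has taken for a name from the list of things; names that differ only in an ending like _2 or _b are one class to them, and where a whole thing is asked for, a point or a joint stands for the part that bears it (a point fixed in the world has none). Each returns a list of dicts, best first, with "confidence" (0 to 1); they miss things now and then, are a little off and sometimes report something else, mostly with a low value. They report only what shows in the picture. A call takes as long as a camera call.
- env.find_in(camera, thing): "rect" ([centre column, centre row, width, height] in pixels, round what is visible of it).
The state is a dict: "time_s": time; "joint_positions": joint angles; "qd": joint speeds; "joint_torque": joint torques, N m; "ee_pos": TCP position; "tcp_rot": TCP orientation; "wrist_force": force on the tool from outside, world axes, zero at the start; "torque": the same for the moment, N m; "opening": finger opening in m; "grip_force": force on a finger pad.
Only numpy, scipy, OpenCV 4.12 (cv2) and the standard library are available. Lean on these libraries where they do the work, as an engineer would, in place of code of your own. Each camera call takes 0.05 s, during which the arm holds its last target. There are 200 camera calls.

### The job

Change the trimmer's width stop over to the wide format: pull the sprung T-knob up, turn it clockwise and let it drop into its rest notch, then slide the stop along its rail to the far keeper with the knob parked. There turn the knob back and ease the stop gently to and fro until the pin drops fully home in the keeper's hole, then let go. Never force the knob round or push hard on the pin, and leave the chisel, the paperweight and the glue bottle where they are.

Things in the scene. Friction and masses are not known exactly. Their poses are not given: they have to be found in the camera images.
- lift (a joint): How far the sprung T-knob is pulled up, m: 0 = fully home (pin 7 mm deep in a keeper's window), 0.007 = pin tip resting on a keeper plate, about 0.0085 = sitting in the rest notch, 0.0115 = cross pin just clears the gate and the knob can turn, 0.014 = upper stop. The spring pulls it down with about 6 N at home, 8 N on the plate, 10 N at the upper stop.
- turn (a joint): Turn of the T-knob, rad, growing clockwise seen from above: 0 = working position (crossbar square to the rail), 1.05 (60 degrees) = over the rest notch; end walls at -0.08 and 1.13. Unless pulled up past 0.0115 m its cross pin is held in the slot or notch, with about 0.07 rad of play either way, by the steel gate.
- stop (a joint): Travel of the sliding stop along the rail, m: 0 at the near keeper, growing towards the rail's far end (left seen from the robot); limits -0.03 and 0.175. It slides with about 1 to 2 N of friction, some 2 N more while the pin rubs on a plate.
- knob_grip (a point): Centre of the black T-knob's crossbar, on the knob's upright axis; turns and rises with the knob. Crossbar 46 mm long (x axis of this frame), 14 mm thick (y), 18 mm high, on a 10 mm stem. The top of the steel gate collar, 40 mm across, is 22 mm below this point (knob home); nothing else is nearer. Grip it across its thickness from above.
- stop_axis (a point): On the knob's axis, level with the top of the keeper plates: 58 mm below the crossbar's centre when the knob is home, does not rise with the knob. Axes as the trimmer's. The stop is an aluminium saddle 52 x 46 mm, top 18 mm above this point, with a fence 150 mm long and 17 mm above this point reaching over the bed towards the robot.
- far_keeper_mid (a point): Middle of the far keeper's dark clamp block, taken on the rail's centreline at the height of the plate's top. Its steel plate on the rail is 76 mm long, with a window 10 mm long for the 8 mm flat-ended pin. The plate is slotted and set by eye: the window's centre lies up to 12 mm either way along the rail from this point, so find it by feel. The near keeper is alike.
- rail_near_end (a point): Near (right-hand) end of the 440 mm long, 30 mm wide aluminium stop rail, on its centreline, at the height of the keeper plates' top (18 mm above the bed).
- rail_far_end (a point): The rail's other (left-hand) end, same height; the line from rail_near_end to this point is the direction in which joint stop grows.
- bed_middle (a point): Middle of the grey bed's upper face, 36 mm above the table; bed 350 mm (x) by 560 mm (y). x points away from the robot, y along the rail. The blade track with its black cutter head (up to 80 mm above the bed) runs along the right-hand edge, 235 mm from the middle.
- chisel_mid (a point): Wood-handled chisel 195 mm long, 20 mm thick, lying on the bed in front of the fence; point near its middle. To be left alone.
- weight_mid (a point): Round dark steel paperweight, 56 mm across, 46 mm tall, on the bed left of the stop's travel; point half-way up. To be left alone.
- glue_mid (a point): White glue bottle 60 mm across, 150 mm tall, on the table right of the trimmer; point half-way up. To be left alone.

How it is judged:
On the way, in this order (a step that is already met when the one before it is completed fails the run):
1. the knob has been pulled up, turned clockwise and dropped into its rest notch, with the stop still at the near keeper (value of joint turn above 0.9 rad and value of joint lift between 0.0075 and 0.0108 m and value of joint stop below 0.008 m), for 0.25 s.
2. the stop has been slid to the far keeper (within 20 mm of its middle) with the knob still parked (horizontal distance between stop_axis and far_keeper_mid below 0.02 m and value of joint turn above 0.9 rad and value of joint lift above 0.0075 m), for 0.1 s.
At the end, for the whole second after the job is handed in: the stop stands at the far keeper (knob axis within 18 mm of the keeper's middle) at rest, the knob is turned back (within 0.15 rad) and is down to within 1.5 mm, so that its pin is in the keeper's hole (value of joint lift below 0.0015 m and value of joint turn below 0.15 rad and horizontal distance between stop_axis and far_keeper_mid below 0.018 m and velocity of joint stop between -0.005 and 0.005 m/s); the robot touches nothing.
It fails at once if the knob's cross pin is forced sideways against the gate (over 30 N) by turning it before it is pulled clear (contact force between turn_c0 and stop above 30 N).
It fails at once if the pin is pushed with more than 30 N against a keeper plate (contact force between lift_c0 and trimmer above 30 N or contact force between lift_c0 and far_plate above 30 N).
It fails at once if the stop is slid across the gap between the keepers with the knob not parked (value of joint stop above 0.02 m and horizontal distance between stop_axis and far_keeper_mid above 0.028 m and value of joint lift below 0.004 m).
It fails at once if a bystander (chisel, paperweight or glue bottle) is moved more than 15 mm (distance of any of chisel_mid, weight_mid, glue_mid from where it was at the start of the episode above 0.015 m).
It also fails if it takes over 67 s, if anything falls off the work surface, if the arm or the gripper's body presses on something with over 40 N, if the wrist force passes 120 N, or if a joint passes its speed limit or range.

## Working session

There is one attempt and no reset: what is moved stays moved. The work goes in short steps, each a Python script; the robot and the scene stay as the last script left them, time stands still between calls to the robot, and variables do not carry over. Pictures are saved under pics/ and viewed, at most 10 in all, crops included, and the job is handed in when it is done.

```bash
mkdir -p pics; cat > h.py <<'E'
from workcell import env
import numpy as np, cv2
def ray(f,u,v):
    K=f["camera_matrix"];d=np.array([(u-K[0,2])/K[0,0],(v-K[1,2])/K[1,1]]);s=d.copy()
    for _ in range(20): s=d/(1+f["k1"]*(s@s))
    return np.array([s[0],s[1],1.0])
def pix(f,u,v,z=None):
    """world point at pixel from depth, or on the plane z"""
    T=f["pose"];r=ray(f,u,v)
    if z is None:
        w=f["z_map"][int(v)-1:int(v)+2,int(u)-1:int(u)+2]; k=np.median(w[w>0]) if (w>0).any() else np.nan
    else: k=(z-T[2,3])/(T[:3,:3]@r)[2]
    return T[:3,:3]@(r*k)+T[:3,3]
def cloud(f):
    """480x640x3 world points"""
    u,v=np.meshgrid(np.arange(640),np.arange(480));K=f["camera_matrix"]
    d=np.stack([(u-K[0,2])/K[0,0],(v-K[1,2])/K[1,1]],-1);s=d.copy()
    for _ in range(20): s=d/(1+f["k1"]*(s**2).sum(-1,keepdims=True))
    P=np.concatenate([s,np.ones_like(s[...,:1])],-1)*f["z_map"][...,None]
    P=P@f["pose"][:3,:3].T+f["pose"][:3,3];P[f["z_map"]<=0]=np.nan
    return P
def save(f,n): cv2.imwrite("pics/"+n+".png",f["color"][...,::-1])
E
python3 - <<'E'
from h import *
np.set_printoptions(precision=4,suppress=True)
print(env.get_obs())
for c in("top","side"):
    f=env.grab_frame(c);save(f,c+"0");np.save(c+"0.npy",f,allow_pickle=True);print(c,f["pose"])
    for t in["knob_grip","stop_axis","far_keeper_mid","rail_near_end","rail_far_end","bed_middle","chisel_mid","weight_mid","glue_mid"]:
        for d in env.find_in(c,t)[:2]:
            r=d["rect"];print(t,round(d["confidence"],2),np.round(r,1),pix(f,r[0],r[1]))
E
```

```text
{'time_s': 0.0, 'joint_positions': array([-1.1445,  0.5084, -0.2375,  1.5011,  0.1257,  1.1489, -0.1547]), 'qd': array([-0.001 ,  0.0011, -0.0003,  0.002 , -0.0025, -0.0014,  0.0002]), 'joint_torque': array([ -0.0013, -62.0592,  -2.1865, -24.9654,   0.013 ,   0.0117,
         0.    ]), 'ee_pos': array([0.1971, 0.5929, 0.4038]), 'tcp_rot': array([ 0.1597,  0.9872, -0.0009, -0.0001]), 'wrist_force': array([-0.6138, -0.7114,  0.6886]), 'torque': array([0.0269, 0.0323, 0.0084]), 'grip_force': 0.0, 'opening': 0.08498171767931458}
top [[-0.0116 -0.9868  0.1617  0.3797]
 [-0.9998  0.0085 -0.0196 -0.0394]
 [ 0.018  -0.1619 -0.9866  1.1058]
 [ 0.      0.      0.      1.    ]]
knob_grip 0.62 [334.4 208.4   5.5  17.9] [ 0.6153 -0.0969  0.121 ]
far_keeper_mid 0.7 [265.6 206.9  20.6   9.2] [0.6365 0.0531 0.0511]
rail_near_end 0.95 [308.6 273.6 260.8 169.4] [ 0.4875 -0.0419  0.0348]
rail_far_end 0.62 [310.2 273.6 261.9 176.7] [ 0.4875 -0.0454  0.0349]
bed_middle 0.7 [310.1 274.5 261.5 174.3] [ 0.4855 -0.0452  0.0346]
chisel_mid 0.97 [251.9 333.9  89.5   8.4] [0.3574 0.0814 0.0455]
weight_mid 0.88 
[... 168 characters left out ...]
7116  0.6722 -0.8031]
 [ 0.0207 -0.6897 -0.7238  0.9263]
 [ 0.      0.      0.      1.    ]]
knob_grip 0.47 [358.5 255.1  17.3  13.9] [ 0.6183 -0.1003  0.1194]
stop_axis 0.95 [321.8 271.3  92.7  38.2] [ 0.5389 -0.065   0.0368]
far_keeper_mid 0.43 [347.6 229.4   8.4  11.3] [0.6362 0.0535 0.0544]
rail_near_end 0.61 [315.2 284.8 185.7 194.9] [ 0.5135 -0.1048  0.0367]
rail_far_end 0.57 [314.7 286.5 186.  190.2] [ 0.5112 -0.1098  0.0366]
bed_middle 0.63 [312.7 287.8 183.4 191.6] [ 0.5058 -0.1118  0.0353]
chisel_mid 0.81 [243.6 239.2   7.9  58.7] [0.3552 0.0648 0.0579]
weight_mid 0.66 [278.1 212.8  22.4  20.7] [0.4595 0.1448 0.063 ]
glue_mid 0.73 [384.9 411.1  35.7  50.4] [ 0.5659 -0.481   0.1089]
```

View pics/top0.png

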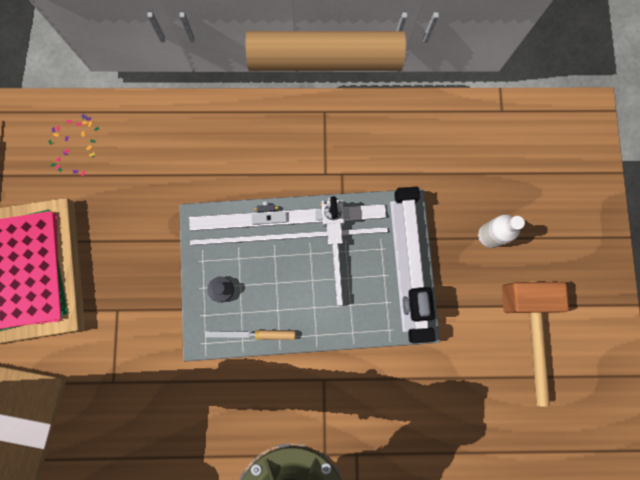

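View pics/side0.png

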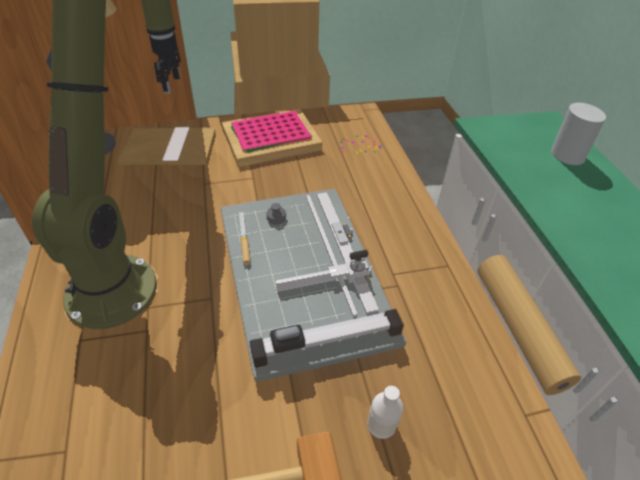

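The top view shows the knob at (334,208) with its crossbar square to the rail. The far keeper's plate is at (268,217) with the dark clamp block behind it at (266,207), and the rail runs from (190,222) to (385,211). Next I'll fit these from the depth data.

```bash
python3 - <<'E'
from h import *
np.set_printoptions(precision=4,suppress=True)
fs={c:np.load(c+"0.npy",allow_pickle=True).item() for c in("top","side")}
for c,f in fs.items():
    P=cloud(f);x,y,z=np.moveaxis(P,-1,0)
    m=(abs(x-.617)<.05)&(abs(y+.099)<.05)&(z>.112)&(z<.14)
    Q=P[m];g=Q[:,:2];(cc,wh,a)=cv2.minAreaRect(g.astype(np.float32));print(c,"knob",len(Q),Q.mean(0),g.min(0),g.max(0),cc,wh,a)
    col=f["color"].astype(int)
    # bed: grey surface
    m=(abs(z-.036)<.006)&(x>.3)&(x<.72)&(y>-.4)&(y<.35)
    (cc,wh,a)=cv2.minAreaRect(P[m][:,:2].astype(np.float32));print("bed",cc,wh,a,np.median(P[m][:,2]))
    m=(abs(z-.053)<.006)&(x>.56)&(x<.66)&(y>-.3)&(y<.3)&(col.min(-1)>170)
    Q=P[m];b=np.polyfit(Q[:,1],Q[:,0],1);print("rail",len(Q),b,Q[:,1].min(),Q[:,1].max(),np.median(Q[:,2]))
    m=(x>.60)&(x<.68)&(y>0)&(y<.11)&(z>.045)&(z<.09)&(col.max(-1)<90)
    Q=P[m];print("block",len(Q),Q.mean(0),Q.min(0),Q.max(0))
f=fs["top"]
K=f["color"][180:260,180:400,::-1];cv2.imwrite("pics/crop0.png",cv2.resize(K,None,fx=3.6,fy=3.6,interpolation=cv2.INTER_CUBIC))
for uv in[(190,217),(190,228),(385,206),(385,217)]: print(uv,pix(f,*uv,.052))
E
```

```text
top knob 146 [ 0.6194 -0.0947  0.1196] [ 0.5971 -0.1027] [ 0.6436 -0.088 ] (0.620642900466919, -0.0948244035243988) (0.04649994522333145, 0.014264105819165707) 4.1630754470825195
bed (0.49240630865097046, -0.03778761625289917) (0.3501177728176117, 0.5600821375846863) 3.3633460998535156 0.03524188038965459
rail 1020 [-0.0015  0.6063] -0.2559235124776664 0.2212910544138857 0.04914267591771493
block 56 [0.6286 0.0487 0.0505] [0.6097 0.0341 0.0451] [0.6441 0.0702 0.0585]
side knob 118 [ 0.6189 -0.097   0.1202] [ 0.5969 -0.1039] [ 0.6409 -0.0857] (0.618890106678009, -0.09394525736570358) (0.043610427528619766, 0.016931485384702682) 4.779245853424072
bed (0.49173983931541443, -0.036569744348526) (0.3518357574939728, 0.5640600323677063) 3.487783670425415 0.037674721718753856
rail 1035 [-0.0295  0.6009] -0.24289531607904624 0.22588023833032622 0.04892513690179523<stdin>:15: RuntimeWarning: Mean of empty slice.
  ret = um.true_divide(
Traceback (most recent call last):
ValueError: zero-size array to reduction operation minimum which has no identity
```

```bash
python3 - <<'E'
from h import *
np.set_printoptions(precision=4,suppress=True)
f=np.load("top0.npy",allow_pickle=True).item()
K=f["color"][190:240,230:350,::-1];cv2.imwrite("pics/crop0.png",cv2.resize(K,None,fx=6,fy=6,interpolation=cv2.INTER_CUBIC))
a=np.radians(3.4);X=np.array([np.cos(a),np.sin(a)]);Y=np.array([-X[1],X[0]]);k=np.array([.6200,-.0948])
P=cloud(f);col=f["color"].max(-1)
for v in range(200,214): print(v,[f"{col[v,u]}" for u in range(252,282)])
for uv in[(190,217),(190,228),(385,206),(385,217)]: 
  p=pix(f,*uv,.054)[:2];print(uv,p,(p-k)@X,(p-k)@Y)
for u in(255,260,265,270,275):
  p=pix(f,u,207,.056)[:2];print(u,p,(p-k)@X,(p-k)@Y)
E
```

```text
200 ['138', '139', '141', '142', '142', '144', '146', '146', '145', '144', '143', '144', '144', '146', '144', '142', '142', '144', '145', '145', '145', '144', '144', '145', '145', '144', '144', '143', '143', '142']
201 ['147', '147', '146', '147', '147', '145', '146', '145', '146', '146', '149', '160', '167', '168', '155', '140', '139', '142', '144', '144', '145', '143', '144', '144', '144', '144', '143', '143', '144', '143']
202 ['146', '146', '145', '146', '145', '147', '146', '146', '146', '148', '162', '195', '206', '197', '169', '135', '120', '126', '134', '134', '137', '142', '146', '146', '145', '143', '143', '143', '143', '143']
203 ['146', '146', '146', '145', '145', '146', '146', '147', '149', '149', '163', '202', '218', '202', '171', '130', '95', '83', '84', '85', '94', '121', '137', '142', '144', '143', '144', '143', '144', '143']
204 ['146', '147', '146', '147', '146', '142', '141', '140', '142', '141', '152', '190', '205', '189', '157', '121', '86', '70', '68', '68', '73', '91', '113', '134', '143', '143', '144', '143', '144', '144']
205 ['146', '148', '146', '147', '14
[... 1652 characters left out ...]
', '195', '197', '205', '207', '206', '204', '202', '202', '198', '198', '197', '198', '197', '198', '197', '196', '197']
(190, 217) [0.614  0.2199] 0.012712298559893328 0.31451426656417264
(190, 228) [0.5892 0.2192] -0.012137747237173112 0.3152298881064476
(385, 206) [ 0.636  -0.2145] 0.008861263362520688 -0.12042284948272389
(385, 217) [ 0.6108 -0.2136] -0.016261720698028014 -0.11806109275221485
255 [0.6353 0.0762] 0.02540845331250186 0.1697666784141227
260 [0.6352 0.0651] 0.024671432941395243 0.1586829913807436
265 [0.6351 0.054 ] 0.023933959186641804 0.14759447571260462
270 [0.6351 0.0428] 0.02319603527284409 0.13650118154731739
275 [0.635  0.0317] 0.022457664435257617 0.1254031591272521
```

View pics/crop0.png

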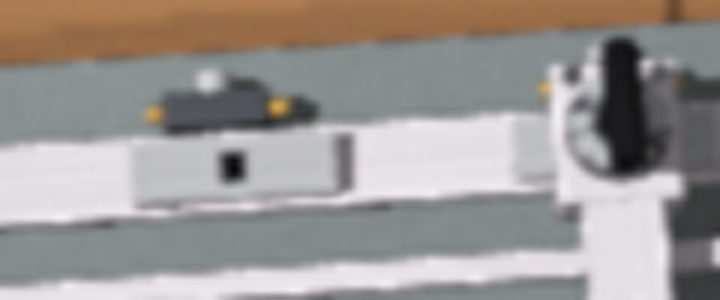

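The clamp block's middle is at pixel (265.3,207), about s = 0.147 m from the knob. The dark window shows at about (268.5,217.6), so s ≈ 0.139. The rail yaw is 3.4° and the crossbar top is at z 0.120, as expected. Next I'll check IK, hover and grasp.

```bash
cat >> h.py <<'E'
np.set_printoptions(precision=4,suppress=True)
A=np.radians(3.4);X=np.array([np.cos(A),np.sin(A),0]);Y=np.array([-X[1],X[0],0]);K0=np.array([.620,-.0948,.115])
def Q(turn,half=0):
    t=A+np.pi*half-turn;return np.array([np.cos(t/2),np.sin(t/2),0,0])
def tcp(s=0,dz=0,x=0,k=K0): return k+s*Y+x*X+[0,0,.155+dz]
def st(msg=""):
    o=env.get_obs();d=o["ee_pos"]-tcp();F=o["wrist_force"]
    print(msg,"t%.1f x%.4f s%.4f z%.4f Fx%.1f Fs%.1f Fz%.1f Mz%.2f op%.4f g%.0f"%(o["time_s"],d@X,d@Y,d[2],F@X,F@Y,F[2],o["torque"][2],o["opening"],o["grip_force"]));return o
E
python3 - <<'E'
from h import *
for h in(0,1):
    for s in(0,.147):
        for t in(0,1.05): print(h,s,t,env.ik(tcp(s,.01),Q(t,h)))
h=1 
env.goto(tcp(0,.1),Q(0,h)); print(env.get_obs()["joint_positions"]); st("hover")
env.move_l(tcp(),v=.06); st("down")
f=env.grab_frame("side");cv2.imwrite("pics/g.png",cv2.resize(f["color"][200:320,270:430,::-1],None,fx=4,fy=4))
E
```

```text
0 0 0 [-0.2364  0.6981  0.6048  1.6616 -0.4725  0.9323 -0.9652]
0 0 1.05 [-0.4604  0.9135  1.1503  1.6643 -0.8961  1.1823 -1.6406]
0 0.147 0 [-0.4331  0.6595  0.5175  1.6997 -0.4008  0.8897 -1.261 ]
0 0.147 1.05 [-0.7096  0.8967  1.1503  1.7031 -0.8908  1.161  -1.864 ]
1 0 0 [ 0.1463  0.6209 -0.0552  1.6562  0.0422  0.8656  1.7042]
1 0 1.05 [ 0.0188  0.6275  0.1554  1.658  -0.1197  0.8654  0.8029]
1 0.147 0 [-0.025   0.6056 -0.1612  1.694   0.1217  0.8518  1.3919]
1 0.147 1.05 [-0.203   0.6076  0.1272  1.6965 -0.0971  0.8435  0.5464]
[ 0.0706  0.5335  0.0666  1.5484 -0.0394  1.061   1.7789]
hover t3.8 x0.0003 s0.0011 z0.1000 Fx0.4 Fs0.5 Fz-0.7 Mz-0.02 op0.0854 g0
down t5.7 x0.0001 s-0.0000 z0.0004 Fx0.0 Fs-0.0 Fz0.5 Mz-0.00 op0.0855 g0
```

View pics/g.png

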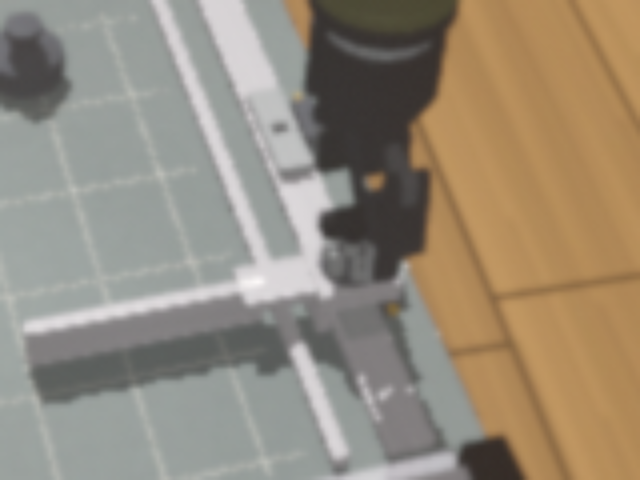

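The open fingers stand either side of the crossbar at (345,225) in the crop and clear the collar. Now I'll grip, then lift in small steps to find the upper stop by feel.

```bash
python3 - <<'E'
from h import *
env.move_gripper(.03,30);env.move_gripper(0.0,70);o=st("grip")
p=o["ee_pos"].copy()
for i in range(1,16):
    env.move_l(tcp(0,.001*i),v=.02);o=st(i)
    if o["wrist_force"][2]<-16 : break
E
```

```text
grip t6.6 x0.0000 s0.0001 z0.0002 Fx-0.6 Fs1.0 Fz3.0 Mz0.01 op0.0128 g69
1 t6.8 x0.0000 s0.0001 z0.0003 Fx1.9 Fs0.1 Fz-6.2 Mz-0.00 op0.0132 g68
2 t7.1 x-0.0000 s0.0001 z0.0017 Fx1.6 Fs0.4 Fz-8.1 Mz-0.01 op0.0124 g68
3 t7.3 x-0.0001 s0.0000 z0.0030 Fx2.7 Fs-0.1 Fz-6.9 Mz0.03 op0.0128 g68
4 t7.6 x-0.0001 s0.0000 z0.0040 Fx1.1 Fs-0.2 Fz-8.7 Mz0.06 op0.0126 g68
5 t7.8 x-0.0001 s0.0001 z0.0050 Fx2.0 Fs0.2 Fz-9.0 Mz0.03 op0.0125 g68
6 t8.1 x-0.0001 s0.0000 z0.0060 Fx2.2 Fs0.7 Fz-9.1 Mz0.03 op0.0124 g68
7 t8.3 x-0.0001 s0.0000 z0.0070 Fx2.5 Fs-0.2 Fz-8.5 Mz0.04 op0.0124 g68
8 t8.6 x-0.0000 s0.0000 z0.0080 Fx2.3 Fs1.1 Fz-9.2 Mz0.04 op0.0125 g68
9 t8.8 x-0.0001 s0.0000 z0.0090 Fx2.1 Fs0.7 Fz-9.1 Mz-0.00 op0.0124 g68
10 t9.1 x-0.0001 s0.0000 z0.0100 Fx1.6 Fs-0.3 Fz-9.6 Mz0.03 op0.0130 g68
11 t9.3 x-0.0000 s0.0000 z0.0110 Fx1.3 Fs0.1 Fz-10.2 Mz-0.02 op0.0125 g68
12 t9.6 x-0.0001 s0.0000 z0.0120 Fx1.0 Fs-0.1 Fz-9.7 Mz0.09 op0.0127 g68
13 t9.8 x-0.0000 s0.0000 z0.0130 Fx1.6 Fs1.1 Fz-10.2 Mz0.05 op0.0128 g68
14 t10.1 x-0.0000 s0.0000 z0.0140 Fx1.5 Fs1.5 Fz-10.2 Mz-0.00 op0.0130 g68
15 t10.3 x-0.0000 s0.0000 z0.0145 Fx2.4 Fs0.2 Fz-17.5 Mz-0.00 op0.0125 g70
```

The upper stop is at z ≈ 0.0143, so lift ≈ z − 0.0003. Now I'll turn clockwise at z = 0.0133.

```bash
python3 - <<'E'
from h import *
env.move_l(tcp(0,.0133),v=.02);st("up")
for t in np.linspace(0,1.05,8)[1:]:
    env.move_l(tcp(0,.0133),v=.02,ori=Q(t,1));o=st("%.2f"%t)
    if abs(o["torque"][2])>1 or np.hypot(*o["wrist_force"][:2])>15: print("stop");break
else:
    for z in(.0118,.0105,.0095,.0088,.0084): env.move_l(tcp(0,z),v=.01);st("z%.4f"%z)
    f=env.grab_frame("side");cv2.imwrite("pics/h.png",cv2.resize(f["color"][200:320,270:430,::-1],None,fx=4,fy=4))
E
```

```text
up t10.6 x-0.0000 s0.0000 z0.0135 Fx0.6 Fs1.1 Fz-10.4 Mz0.00 op0.0128 g70
0.15 t10.9 x-0.0000 s-0.0000 z0.0136 Fx0.6 Fs0.1 Fz-10.1 Mz-0.02 op0.0128 g71
0.30 t11.2 x0.0000 s0.0000 z0.0134 Fx1.0 Fs0.8 Fz-10.6 Mz-0.07 op0.0129 g71
0.45 t11.5 x0.0000 s0.0000 z0.0133 Fx1.0 Fs-0.2 Fz-11.2 Mz-0.00 op0.0122 g71
0.60 t11.8 x0.0001 s0.0001 z0.0133 Fx1.0 Fs0.1 Fz-10.6 Mz-0.04 op0.0123 g71
0.75 t12.1 x0.0001 s0.0001 z0.0133 Fx1.3 Fs0.5 Fz-10.1 Mz-0.00 op0.0130 g71
0.90 t12.4 x0.0002 s0.0001 z0.0133 Fx1.4 Fs0.4 Fz-10.0 Mz-0.02 op0.0127 g71
1.05 t12.7 x0.0002 s0.0001 z0.0134 Fx2.2 Fs-0.1 Fz-10.6 Mz-0.03 op0.0126 g71
z0.0118 t13.0 x0.0002 s0.0001 z0.0119 Fx3.9 Fs1.4 Fz-9.6 Mz0.07 op0.0128 g71
z0.0105 t13.2 x0.0002 s0.0001 z0.0106 Fx3.9 Fs1.1 Fz-9.5 Mz-0.04 op0.0126 g71
z0.0095 t13.5 x0.0002 s0.0001 z0.0096 Fx4.1 Fs1.1 Fz-9.2 Mz0.05 op0.0125 g71
z0.0088 t13.8 x0.0002 s0.0000 z0.0092 Fx3.6 Fs0.7 Fz-5.5 Mz0.06 op0.0123 g71
z0.0084 t14.0 x0.0002 s-0.0001 z0.0090 Fx3.2 Fs0.5 Fz-2.0 Mz0.05 op0.0127 g72
```

The knob is seated in the notch: the spring load vanished at z ≈ 0.009. Now I'll slide it.

```bash
python3 - <<'E'
from h import *
env.move_l(tcp(0,.0087),v=.01);env.wait(.4);st("parked")
x=0
for s in np.linspace(0,.139,8)[1:]:
    env.move_l(tcp(s,.0087,x),v=.05);o=st("%.3f"%s)
    if abs(o["wrist_force"]@X)>20 or abs(o["wrist_force"]@Y)>15: print("stop");break
env.wait(.3);st("there")
f=env.grab_frame("top");cv2.imwrite("pics/i.png",cv2.resize(f["color"][180:260,210:370,::-1],None,fx=4,fy=4))
E
```

```text
parked t14.7 x0.0002 s-0.0001 z0.0089 Fx4.3 Fs0.5 Fz-1.2 Mz-0.00 op0.0129 g72
0.020 t15.2 x0.0002 s0.0201 z0.0089 Fx5.9 Fs0.6 Fz0.4 Mz-0.02 op0.0129 g72
0.040 t15.8 x0.0001 s0.0397 z0.0088 Fx5.2 Fs1.5 Fz0.5 Mz0.00 op0.0128 g72
0.060 t16.4 x0.0001 s0.0595 z0.0088 Fx5.8 Fs1.7 Fz0.0 Mz-0.02 op0.0124 g72
0.079 t16.9 x0.0001 s0.0792 z0.0088 Fx5.1 Fs0.7 Fz0.3 Mz0.01 op0.0126 g72
0.099 t17.4 x0.0001 s0.0990 z0.0088 Fx4.6 Fs0.7 Fz0.4 Mz0.03 op0.0127 g72
0.119 t18.0 x0.0001 s0.1187 z0.0088 Fx6.2 Fs1.9 Fz0.8 Mz0.02 op0.0126 g72
0.139 t18.6 x0.0001 s0.1386 z0.0088 Fx5.2 Fs1.3 Fz0.7 Mz-0.02 op0.0126 g72
there t18.9 x0.0001 s0.1384 z0.0088 Fx5.4 Fs0.7 Fz0.8 Mz0.05 op0.0127 g72
```

View pics/i.png

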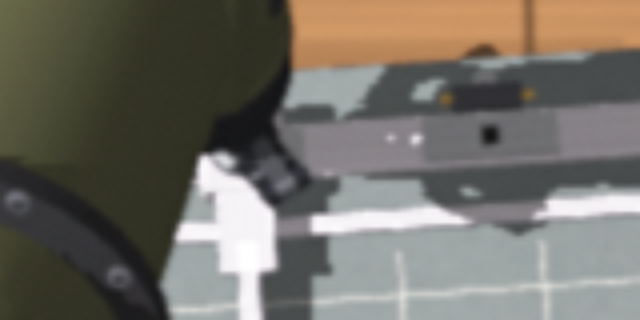

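The stop is at the far keeper, with its fence at (245,250) in the crop. The near window is now visible at (490,134). Comparing the two windows gives a better travel figure. Next I'll turn the knob back and lower it gently.

```bash
python3 - <<'E'
from h import *
f=np.load("top0.npy",allow_pickle=True).item()
S=(pix(f,268.5,217.6,.054)-pix(f,332.3,213.3,.054))@Y; print("S",S)
s=.1386
for z in(.0105,.012,.0132): env.move_l(tcp(s,z),v=.015);st("z%.4f"%z)
for t in np.linspace(1.05,0,8)[1:]:
    env.move_l(tcp(s,.0132),v=.02,ori=Q(t,1));o=st("%.2f"%t)
    if abs(o["torque"][2])>1: print("stop");break
else:
    if abs(S-s)<.012: s=S; env.move_l(tcp(s,.0132),v=.02)
    for z in np.arange(.012,.0059,-.001):
        env.move_l(tcp(s,z),v=.01);o=st("z%.4f"%z)
        if o["wrist_force"][2]>-4: print("on plate");break
E
```

```text
S 0.1424303025122279
z0.0105 t19.2 x0.0001 s0.1381 z0.0095 Fx7.8 Fs0.2 Fz-7.7 Mz0.00 op0.0129 g71
z0.0120 t19.4 x0.0001 s0.1382 z0.0108 Fx8.2 Fs1.0 Fz-9.5 Mz0.01 op0.0125 g70
z0.0132 t19.7 x0.0001 s0.1381 z0.0119 Fx7.7 Fs1.2 Fz-10.2 Mz0.04 op0.0128 g71
0.90 t20.0 x0.0000 s0.1379 z0.0119 Fx7.9 Fs1.3 Fz-10.0 Mz-0.01 op0.0126 g71
0.75 t20.3 x-0.0000 s0.1377 z0.0119 Fx7.7 Fs0.3 Fz-10.9 Mz0.03 op0.0126 g71
0.60 t20.6 x-0.0001 s0.1376 z0.0118 Fx7.9 Fs0.4 Fz-11.0 Mz-0.00 op0.0124 g71
0.45 t20.9 x-0.0001 s0.1376 z0.0118 Fx7.1 Fs-0.1 Fz-9.8 Mz-0.00 op0.0126 g71
0.30 t21.2 x-0.0002 s0.1375 z0.0117 Fx6.8 Fs0.1 Fz-10.1 Mz-0.02 op0.0125 g71
0.15 t21.5 x-0.0002 s0.1374 z0.0117 Fx8.6 Fs0.2 Fz-9.8 Mz0.00 op0.0124 g71
0.00 t21.8 x-0.0002 s0.1373 z0.0117 Fx8.0 Fs0.1 Fz-11.2 Mz0.09 op0.0125 g71
z0.0120 t22.4 x-0.0002 s0.1413 z0.0105 Fx7.9 Fs0.3 Fz-10.6 Mz-0.02 op0.0128 g71
z0.0110 t22.6 x-0.0002 s0.1413 z0.0095 Fx7.6 Fs-0.2 Fz-9.2 Mz-0.06 op0.0126 g71
z0.0100 t22.9 x-0.0002 s0.1413 z0.0086 Fx7.7 Fs-0.2 Fz-9.1 Mz0.02 op0.0127 g71
z0.0090 t23.1 x-0.0002 s0.1413 z0.0076 Fx7.7 Fs-0.3 Fz-8.2 Mz0.00 op0.0129 g71
z0.0080 t23.4 x-0.0002 s0.1413 z0.0066 Fx7.2 Fs-0.3 Fz-8.2 Mz-0.02 op0.0127 g71
z0.0070 t23.6 x-0.0002 s0.1413 z0.0056 Fx6.2 Fs0.0 Fz-9.5 Mz-0.11 op0.0127 g71
z0.0060 t23.9 x-0.0002 s0.1414 z0.0047 Fx6.9 Fs-0.2 Fz-8.2 Mz-0.02 op0.0127 g71
```

The load stayed on the spring down to lift ≈ 4.4 mm, below plate level, so the pin is entering the window. I'll keep lowering it.

```bash
python3 - <<'E'
from h import *
s=.1424
for z in np.arange(.005,-.0009,-.001):
    env.move_l(tcp(s,z),v=.01);o=st("z%.4f"%z)
    if o["wrist_force"][2]>-3: print("supported");break
E
```

```text
z0.0050 t24.1 x-0.0002 s0.1414 z0.0037 Fx6.8 Fs0.1 Fz-7.5 Mz0.00 op0.0127 g71
z0.0040 t24.4 x-0.0002 s0.1414 z0.0028 Fx6.1 Fs0.1 Fz-6.8 Mz-0.02 op0.0128 g71
z0.0030 t24.6 x-0.0002 s0.1414 z0.0018 Fx6.8 Fs-0.1 Fz-7.2 Mz-0.00 op0.0129 g71
z0.0020 t24.9 x-0.0002 s0.1414 z0.0008 Fx6.1 Fs0.0 Fz-7.4 Mz0.01 op0.0125 g71
z0.0010 t25.1 x-0.0002 s0.1414 z0.0003 Fx6.1 Fs-0.6 Fz-5.6 Mz-0.01 op0.0125 g71
z0.0000 t25.4 x-0.0002 s0.1415 z0.0002 Fx3.1 Fs0.1 Fz2.0 Mz0.02 op0.0124 g73
supported
```

The knob is home at z = 0.0002, the same height as at the start. I'll release, retreat and check with the cameras.

```bash
python3 - <<'E'
from h import *
p=env.get_obs()["ee_pos"]
env.move_gripper(.03);env.move_gripper(.085);st("open")
env.move_l(p+[0,0,.12],v=.08);env.move_l(p+[-.2,.0,.16],v=.15);st("away")
for c in("top","side"):
    f=env.grab_frame(c);P=cloud(f);d=P-(K0+.1415*Y)
    m=(np.hypot(d[...,0],d[...,1])<.04)&(P[...,2]>.1)&(P[...,2]<.14)
    g=P[m]
    if len(g): print(c,len(g),"top z",np.median(g[g[:,2]>.112][:,2]),cv2.minAreaRect(g[g[:,2]>.112][:,:2].astype(np.float32)))
f=env.grab_frame("side");cv2.imwrite("pics/j.png",cv2.resize(f["color"][160:320,210:430,::-1],None,fx=3.5,fy=3.5))
E
```

```text
open t26.3 x0.0000 s0.1424 z0.0000 Fx-0.2 Fs0.9 Fz-0.4 Mz-0.02 op0.0851 g0
away t29.4 x-0.1992 s0.1534 z0.1600 Fx-1.1 Fs-0.2 Fz-0.2 Mz0.02 op0.0850 g0
top 154 top z 0.11946335855978651 ((0.6117512583732605, 0.046016957610845566), (0.04540850967168808, 0.013931606896221638), 3.652907133102417)
side 136 top z 0.12105368554911805 ((0.6109763979911804, 0.04653099179267883), (0.04288709908723831, 0.01955617032945156), 0.8435502052307129)
```

View pics/j.png

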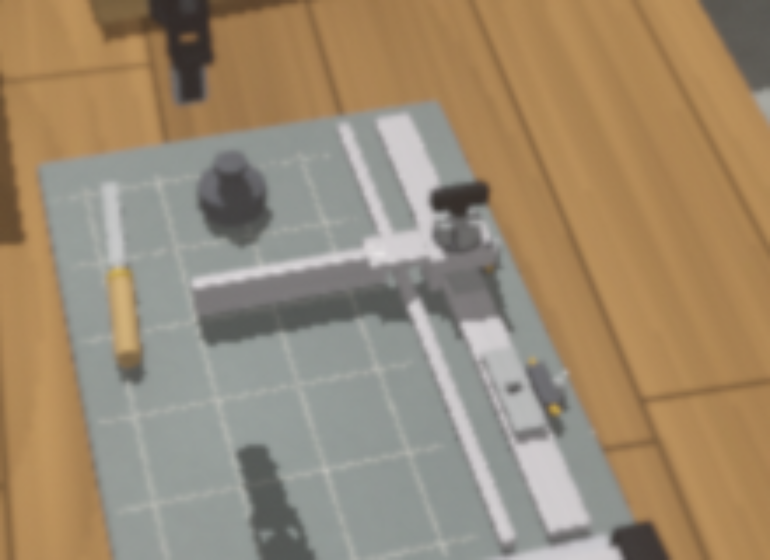

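The picture shows the knob at (460,200) over the far keeper, crossbar square to the rail. Its top height matches the start (0.1195 and 0.121). The chisel and paperweight have not moved, and the gripper is clear.

```bash
python3 -c "
from h import *
env.wait(.3);print(env.job_done())"
```

```text
the job is handed in; nothing more can be done
None
```

The stop is now at the far keeper with the knob turned back and its pin fully home, the gripper is clear, and the job is handed in at about 30 s; the judge's verdict was not shown.

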